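# Click the tool turret round and lock it

### The arm

A 7-joint arm with a two-finger parallel gripper is mounted at the origin on a cart in front of the work surface, level with it; the furniture and walls round the work are solid. World frame = base frame: x ahead of the robot, y to its left, z up, the work surface at z = 0. Lengths are in m, angles in rad, forces in N, time in s.
With the tool pointing down it reaches from about 0.4 to 0.85 m from the base axis. Payload 10.4 kg.
Tool frame: the origin (TCP) lies where the fingers leave the gripper's body, on its centre line; the fingertips stand 73 mm ahead of it and the grasp point (between the pads) lies 54 mm ahead of it; z points along the fingers, y is the line along which they close (so a half turn about z gives the same grasp; the last joint's range is limited). The gripper opens to 85 mm and grips with 20 to 120 N. Pads are 22 mm wide; open, the fingers measure 114 mm over their backs; the gripper's body (76 mm by 85 mm) begins 54 mm behind the grasp point. The pads swing forward as they close: fully open they stand 13 mm farther back than shut.
Start: joints at [-1.236, 0.332, -0.065, 1.46, 0.022, 1.35, -0.088], TCP at [0.219, 0.585, 0.304] pointing down, gripper open.
Joint ranges: [-2.6, 2.6], [-0.5, 2.12], [-1.47, 1.34], [0.16, 2.42], [-1.27, 4.41], [0.06, 2.06], [-2.6, 2.6]. Speed limits (rad/s): [2.22, 2.22, 2.79, 2.79, 3.14, 3.14, 3.14].

### API

Orientations are given as a unit quaternion [x, y, z, w].
In Python, from workcell import manip, camera gives the robot as it stands. The module is installed in compiled form; this text tells all that it offers.
- The arm moves only by the shell command python3 -m creep 'ROWS' [OPENING] [FORCE]. ROWS is JSON, a list of rows, each a list of 2 entries, a list of its own where there are three numbers: the shift along the tool's x, y, z in mm, then the turn about the tool's z in rad. In form: [[[tx, ty, tz], twist], ...]. A call has 1 to 5 rows; each row is the pose to reach, as a shift and turn from the pose commanded when the call began, along the tool's axes at that moment; what a row does not reach only later rows make up. A row lasts 1/12 s, in which the tool goes at most 41.7 mm and 7.16 degrees, less where a joint would pass 70% of its speed; a pose out of reach is approached as far as the arm can. A call with a gripper value outside its range is refused whole. OPENING is the opening, from 0 (shut) to 1 (fully open), set as the call begins (- or left out, the last holds). The fingers move at their own pace and stop on an object; FORCE is the grip in N (left out, the last holds). Time passes only in rows, so rows that repeat a pose let the fingers close. It gives the time, the measured TCP pose, the force, the opening and the grip force at its end, in the units of the state.
- manip.get_obs(): the state, without advancing time (a new reading comes with each control period).
- camera(name): name is "side" or "top"; returns a dict with "pixels" (480x640x3 uint8, red, green, blue), "z_map" (480x640 float32, m along the optical axis (not along the pixel's ray), 0 where there is no reading), "fx", "fy", "cx", "cy" (pixels), "extrinsics" (4x4, takes a point from world to camera coordinates). Camera axes: x right, y down, z forward; pixel columns grow to the right and rows downward; lengths in m; the calibration is good to about 2 mm. A picture is of the moment at which its call begins.
- manip.hand_in(): hands the job in; it is judged then, once.
The state is a dict: "clock": time; "joint_pos": joint angles; "joint_velocities": joint speeds; "tau": joint torques, N m; "position": TCP position; "ee_rot": TCP orientation; "ft_force": force on the tool from outside, world axes, zero at the start; "torque": the same for the moment, N m; "grip_width": opening from 0.0 (shut) to 1.0 (fully open); "grasp_force": force on a finger pad.
Only numpy, scipy, OpenCV 4.12 (cv2) and the standard library are available. Lean on these libraries where they do the work, as an engineer would, in place of code of your own. Each camera call takes 0.05 s, during which the arm holds its last target. There are 200 camera calls.

### The job

Bring the grinding cone on the tool turret round to the lock bolt by clicking the thumb lever, one notch a click, letting the lever come all the way back after each click and not going past; then push the lock bolt fully home. Push lever and bolt with a light touch (do not grip them and never force the lever against its stop), do not turn the turret by hand, leave the lever free and leave the other things on the bench where they are.

Things in the scene. Friction and masses are not known exactly. Their poses are not given: they have to be found in the camera images.
- index_base: Aluminium base plate of the indexing unit, fixed to the bench, 200 x 250 x 14 mm. Origin on the bench surface straight below the turret's axis. Its z is up; the lock bolt is on its +y side, the thumb lever sticks out on its -y side.
- turret_axis (a point): Point on the turret's vertical axis at the upper face of the round steel plate (160 mm diameter, upper face 54 mm above the bench). Axes as index_base. The turret and the thumb lever both turn about this axis.
- turret (a joint): Turret angle, rad, + counter-clockwise from above. 0 = the cone stands at the lock bolt. 12 notches of 0.5236 rad (30 degrees), each held by a spring detent. It starts 2 to 4 notches short (negative). Each full push of the thumb lever moves it on one notch, only in the + direction; it must not go past 0.
- turret_plate: The round steel plate, 160 mm diameter, with the cone and two steel domes standing on it (highest point 99 mm above the bench). Not to be pushed directly.
- cone_mid (a point): Centre of the reddish tapered grinding cone (38 mm diameter, 42 mm tall) fixed on the turret plate, 56 mm from the turret's axis. The other two tools on the plate are round grey domes, 58 mm wide.
- lever (a joint): Lever angle, rad; 0 = rest, + counter-clockwise from above; sprung and damped back in under 1 s. First hidden free play of 0 to 0.28 rad (varies; push 2 N), then 5 N, then the push at the post climbs to 9 to 14 N; some 0.37 rad past the free play the turret clicks over and the push drops to about 4 N; a stop follows about 0.05 rad later. It must come back below 0.05 to catch the next notch.
- thumb_post: Upright round steel post, 18 mm diameter, from 18 to 100 mm above the bench, on the lever's end, 112 mm from the turret's axis. At rest at x = -38, y = -105 mm of index_base; pushed from its -x side it swings counter-clockwise about the turret axis, roughly along the base's +x. It must not be loaded with more than 25 N; gripping it counts as loading it.
- thumb_post_mid (a point): Point on the axis of the thumb post 63 mm above the bench, a good height to push at.
- lock_bolt (a joint): Lock bolt travel, m: 0 = drawn, 0.020 = fully home (hard stop), starts between 0 and 0.004. Slides along the base's -y, towards the turret, against about 5 N of friction, and stays where left. Its fork straddles a pin under the plate, so it goes home only with the turret in a notch.
- bolt_post: Upright round steel post, 18 mm diameter, from 36 to 100 mm above the bench, on the lock bolt, 134 mm from the turret's axis with the bolt drawn. Push it from its outer side. It must not be loaded with more than 25 N; gripping it counts as loading it.
- bolt_post_mid (a point): Point on the axis of the bolt post 63 mm above the bench.
- cap: Bystander: round open cap, 42 mm diameter, 36 mm tall, in front of the base. Leave alone.
- gauge: Bystander: step gauge block, 82 x 43 x 34 mm, in front of the base. Leave alone.
- small_wedge: Bystander: small wedge, 42 x 64 x 22 mm, behind the base. Leave alone.
- felt: Bystander: oval felt cup, 73 x 34 x 44 mm, behind the base. Leave alone.
- wedge: Bystander: wedge with a thin upright pin, 62 x 75 x 48 mm, to the right. Leave alone.
- hexkey: Bystander: hex key, 64 x 100 x 8 mm, to the left. Leave alone.
- last: Bystander: pale half of a shoe last, 110 x 178 x 62 mm, to the right. Leave alone.

How it is judged:
On the way:
1. the cone has been clicked to the lock bolt, the lever has come back, and the bolt is still drawn (value of joint turret between -0.1 and 0.1 rad and value of joint lever below 0.08 rad and value of joint lock_bolt below 0.01 m), for 0.2 s.
At the end, for the whole second after the job is handed in: The turret rests in the notch with the cone at the lock bolt (within 0.1 rad), the bolt is home (at least 17.5 of its 20 mm), and the thumb lever is back at rest (below 0.08 rad) (value of joint turret between -0.1 and 0.1 rad and value of joint lever below 0.08 rad and value of joint lock_bolt above 0.0175 m); the robot touches nothing.
It fails at once if the thumb post is loaded with more than 25 N (contact force between any of the fingers, the arm and thumb_post above 25 N).
It fails at once if the bolt post is loaded with more than 25 N (contact force between any of the fingers, the arm and bolt_post above 25 N).
It fails at once if the turret is pushed directly by the robot (contact force between any of the fingers, the arm and turret_plate above 2 N).
It fails at once if the turret goes past the cone's notch (value of joint turret above 0.3 rad).
It fails at once if the other things on the bench are moved by more than 3 cm (distance of any of cap, gauge, small_wedge, felt, wedge, hexkey, last from where it was at the start of the episode above 0.03 m).
It also fails if it takes over 72 s, if anything falls off the work surface, if the arm or the gripper's body presses on something with over 40 N, if the wrist force passes 120 N, or if a joint passes its speed limit or range.

## Working session

There is one attempt and no reset: what is moved stays moved. The work goes in short steps, Python scripts to look and compute and a shell command to move; the robot and the scene stay as the last step left them, time stands still between calls to the robot, and variables do not carry over. Pictures are saved under pics/ and viewed, at most 10 in all, crops included, and the job is handed in when it is done.

```bash
mkdir -p pics
cat > h.py <<'E'
import numpy as np, cv2
from workcell import manip, camera
def snap(n,f):
    c=camera(n); cv2.imwrite(f,c["pixels"][:,:,::-1]); np.savez(''+n+'.npz',**c); return c
def world(c,u,v,z=None):
    E=np.array(c["extrinsics"]);R,t=E[:3,:3],E[:3,3]
    r=np.array([(u-c["cx"])/c["fx"],(v-c["cy"])/c["fy"],1.])
    o=-R.T@t; d=R.T@r
    if z is None: return o+d*c["z_map"][int(v),int(u)]
    return o+d*(z-o[2])/d[2]
E
python3 - <<'E'
from h import *
for n in("top","side"):
    c=snap(n,f"pics/{n}0.png"); print(n,np.round(c["extrinsics"],3).tolist(),c["fx"])
o=manip.get_obs();print({k:np.round(v,3).tolist() for k,v in o.items()})
E
```

```text
top [[0.024, -0.999, 0.021, -0.051], [-0.996, -0.025, -0.091, 0.561], [0.091, -0.019, -0.996, 1.569], [0.0, 0.0, 0.0, 1.0]] 576.896582882444
side [[-0.995, -0.095, 0.018, 0.561], [-0.069, 0.576, -0.814, 0.106], [0.067, -0.812, -0.58, 1.0], [0.0, 0.0, 0.0, 1.0]] 451.392628991822
{'clock': 0.1, 'joint_pos': [-1.236, 0.333, -0.065, 1.461, 0.022, 1.35, -0.089], 'joint_velocities': [0.0, -0.002, 0.001, -0.003, 0.0, -0.001, 0.002], 'tau': [0.001, -62.674, 0.049, -39.242, 0.016, 0.007, -0.0], 'position': [0.219, 0.585, 0.303], 'ee_rot': [0.178, 0.984, -0.001, -0.0], 'ft_force': [0.289, 0.06, -0.074], 'torque': [-0.011, -0.026, -0.052], 'grasp_force': 0.0, 'grip_width': 0.998}
```

View pics/top0.png

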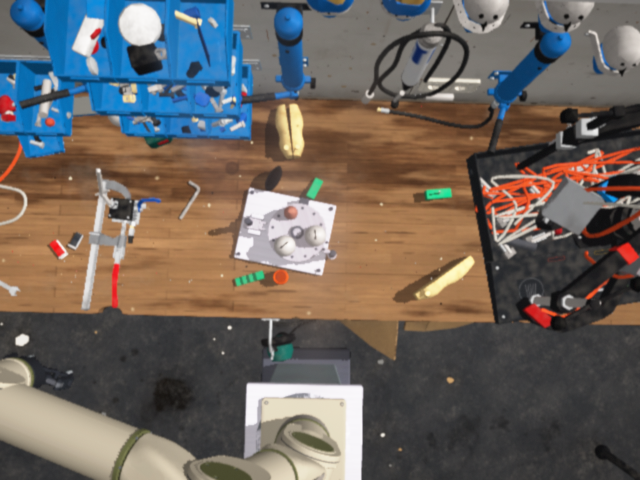

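View pics/side0.png

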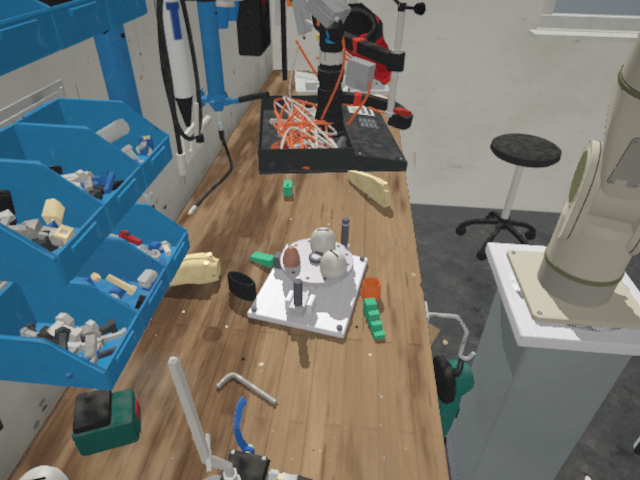

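Run:
```python
from h import *
a=cv2.imread('pics/top0.png')[180:285,225:345]; b=cv2.imread('pics/side0.png')[215:345,240:380]
cv2.imwrite('pics/c0.png',np.hstack([cv2.resize(a,(400,350),interpolation=3),cv2.resize(b,(377,350),interpolation=3)]))
c=np.load('top.npz')
for u,v in [(250,190),(336,206),(323,273),(236,257)]: print(world(c,u,v,0.014).round(4))
```

```text
[0.6846 0.165  0.014 ]
[ 0.6458 -0.0767  0.014 ]
[ 0.4577 -0.0447  0.014 ]
[0.4961 0.1972 0.014 ]
```

View pics/c0.png

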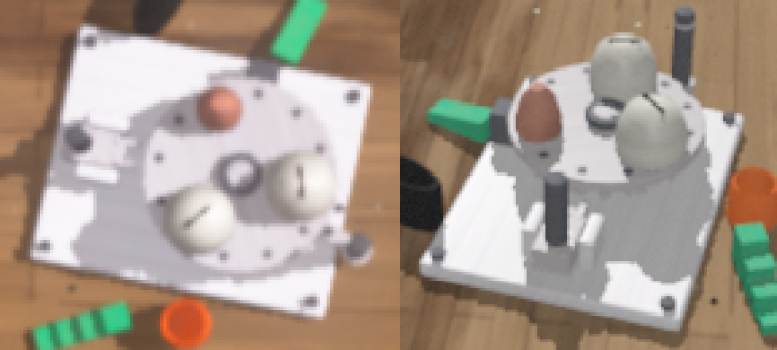

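Run:
```python
from h import *
c=np.load('top.npz')
P=lambda u,v,z:world(c,u,v,z)
th=P(332.4,254,.1);bo=P(248.3,221,.1);tc=P(297,231.8,.06);co=P(291,211.5,.085)
for y in(-.16,-.17):
    x=np.array([np.cos(y),np.sin(y)]);yy=np.array([-np.sin(y),np.cos(y)])
    o1=th[:2]+.038*x+.105*yy; o2=bo[:2]-.132*yy
    print(y,o1,o2)
    d=co[:2]-tc[:2]; print('turret deg',np.degrees(np.arctan2(d@yy,d@x))-90)
print(th,bo,tc,co)
s=np.load('side.npz')
# side view: post tops
print(world(s,240+684*.371,215+14*.371,.1),world(s,240+555*.371,215+178*.371,.1))
# depth clusters
for n,cc in(('top',c),('side',s)):
    v,u=np.mgrid[0:480,0:640];z=cc['z_map'];E=cc['extrinsics']
    p=np.stack([(u-cc['cx'])/cc['fx']*z,(v-cc['cy'])/cc['fy']*z,z],-1)
    w=(p-E[:3,3])@E[:3,:3]
    for q in(th,bo):
        m=(np.hypot(w[...,0]-q[0],w[...,1]-q[1])<.025)&(w[...,2]>.065)&(w[...,2]<.115)&(z>0)
        print(n,m.sum(),w[m].mean(0) if m.any() else '')
```

```text
-0.16 [0.56016978 0.03139399] [0.56643984 0.02705612]
turret deg -62.69811679253077
-0.17 [0.5611431  0.03084669] [0.56513778 0.02727293]
turret deg -62.12515899739995
[ 0.50592673 -0.06621079  0.1       ] [0.58746985 0.15737012 0.1       ] [0.56603058 0.02933391 0.06      ] [0.61763097 0.04623397 0.085     ]
[ 0.1682647  -0.10178482  0.1       ] [0.307638   0.12923022 0.1       ]
top 39 [ 0.50796851 -0.06584333  0.09842004]
top 47 [0.58703904 0.15922757 0.09437363]
side 118 [ 0.50653801 -0.0601811   0.08585391]
side 163 [0.58606056 0.16682042 0.08655969]
```

```bash
python3 -m creep '[[[-41,-15,0],0],[[-80,-45,0],-0.05],[[-110,-80,0],-0.1],[[-140,-110,0],-0.15],[[-170,-140,0],-0.2]]' 0 20
python3 -m creep '[[[-28,-28,0],0],[[-56,-56,0],0],[[-84,-84,0],0],[[-112,-112,0],0],[[-140,-140,0],0]]'
```

```text
clock: 0.52
position: [0.3232, 0.4066, 0.3035]
ee_rot: [0.078, 0.997, -0.0, -0.0]
ft_force: [0.5, -0.2, -0.0]
grip_width: 0.301
grasp_force: 0.0
clock: 0.93
position: [0.4397, 0.2464, 0.3038]
ee_rot: [0.079, 0.997, 0.0, -0.0]
ft_force: [1.0, 0.0, 0.2]
grip_width: 0.006
grasp_force: 0.0
```

```bash
python3 -m creep '[[[-9,-40,0],0],[[-18,-80,0],0],[[-27,-120,0],0],[[-36,-160,0],0],[[-45,-195,0],0]]'
python3 -m creep '[[[-8,-33,0],0],[[-16,-66,20],0],[[-23,-92,50],0],[[-23,-92,85],0],[[-23,-92,110],0]]'
python3 - <<'E'
from h import *
c=snap('top','pics/top1.png');s=snap('side','pics/side1.png')
a=c['pixels'][180:300,225:385,::-1];b=s['pixels'][165:345,230:410,::-1]
cv2.imwrite('pics/c1.png',np.hstack([cv2.resize(a,(440,330),interpolation=3),cv2.resize(b,(330,330),interpolation=3)]))
print(manip.get_obs()['position'])
E
```

```text
clock: 1.35
position: [0.4523, 0.0459, 0.3037]
ee_rot: [0.079, 0.997, 0.0, -0.0]
ft_force: [0.8, -0.2, 0.0]
grip_width: -0.006
grasp_force: 0.0
clock: 1.77
position: [0.4602, -0.0477, 0.1917]
ee_rot: [0.081, 0.997, -0.0, -0.001]
ft_force: [-0.3, 2.1, -0.9]
grip_width: -0.001
grasp_force: 0.0
[ 0.45874585 -0.0460883   0.19044783]
```

View pics/c1.png

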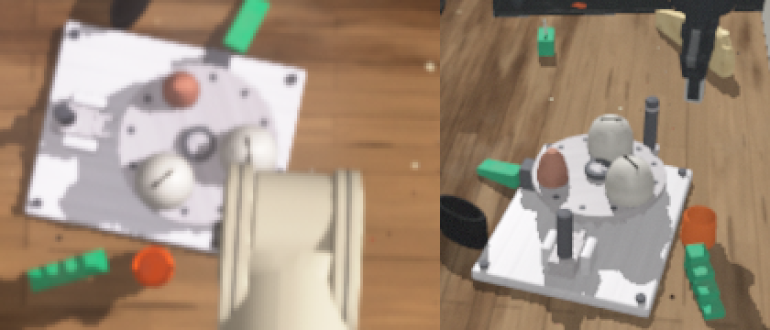

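```bash
python3 -m creep '[[[0,0,25],0],[[0,0,50],0],[[0,0,66],0],[[0,0,66],0],[[0,0,66],0]]'
python3 -m creep '[[[0,0,0],0]]'
```

```text
clock: 2.28
position: [0.4615, -0.0455, 0.1289]
ee_rot: [0.079, 0.997, -0.0, -0.0]
ft_force: [0.3, -0.2, 0.6]
grip_width: -0.001
grasp_force: 0.0
clock: 2.37
position: [0.4622, -0.0456, 0.1297]
ee_rot: [0.079, 0.997, 0.0, 0.001]
ft_force: [-0.5, 0.4, 0.3]
grip_width: -0.001
grasp_force: 0.0
```

```bash
python3 -m creep '[[[0,-10,0],0],[[-8,-20,0],0],[[-14,-20,0],0],[[-20,-20,0],0],[[-22,-20,0],0]]'
python3 -m creep '[[[-2,0,0],0],[[-4,0,0],0],[[-6,0,0],0],[[-8,0,0],0]]'
python3 -m creep '[[[-2,0,0],0],[[-4,0,0],0],[[-6,0,0],0]]'
python3 -m creep '[[[-2,0,0],0],[[-4,0,0],0],[[-6,0,0],0]]'
```

```text
clock: 2.78
position: [0.4809, -0.0689, 0.1286]
ee_rot: [0.079, 0.997, 0.0, 0.001]
ft_force: [-0.1, 0.1, -0.2]
grip_width: 0.0
grasp_force: 0.0
clock: 3.12
position: [0.4875, -0.0701, 0.1277]
ee_rot: [0.079, 0.997, 0.0, -0.0]
ft_force: [-1.2, 0.2, 0.0]
grip_width: 0.002
grasp_force: 0.0
clock: 3.37
position: [0.4936, -0.0711, 0.1278]
ee_rot: [0.079, 0.997, 0.0, -0.0]
ft_force: [-1.3, 0.0, -0.3]
grip_width: -0.005
grasp_force: 0.0
clock: 3.62
position: [0.4997, -0.0721, 0.1279]
ee_rot: [0.079, 0.997, 0.0, -0.0]
ft_force: [-1.0, -0.7, 0.3]
grip_width: -0.001
grasp_force: 0.0
```

```bash
for i in 1 2; do python3 -m creep '[[[-2,0,0],0],[[-4,0,0],0],[[-6,0,0],0]]' | grep -E "clock|pos|ft"; done
python3 -m creep '[[[-2,0,0],0],[[-4,0,0],0]]'| grep -E "clock|pos|ft"
python3 -m creep '[[[-2,0,0],0],[[-4,0,0],0]]'| grep -E "clock|pos|ft"
```

```text
clock: 3.87
position: [0.5053, -0.073, 0.1278]
ft_force: [-1.9, 0.3, 0.9]
clock: 4.12
position: [0.5113, -0.074, 0.1278]
ft_force: [-3.1, 0.1, -0.5]
clock: 4.28
position: [0.5153, -0.0749, 0.1278]
ft_force: [-2.8, -0.5, -0.1]
clock: 4.45
position: [0.5187, -0.0755, 0.1276]
ft_force: [-7.1, 0.1, 2.2]
```

```bash
for i in 1 2 3 4 5 6; do python3 -m creep '[[[-2,0,0],0],[[-4,0,0],0]]'| grep -E "clock|pos|ft"; done
```

```text
clock: 4.62
position: [0.5223, -0.0762, 0.1275]
ft_force: [-7.7, -0.8, 2.9]
clock: 4.78
position: [0.526, -0.0769, 0.1274]
ft_force: [-9.2, -1.3, 2.8]
clock: 4.95
position: [0.5298, -0.0774, 0.1273]
ft_force: [-9.5, -0.8, 1.7]
clock: 5.12
position: [0.5336, -0.078, 0.1272]
ft_force: [-10.1, 1.4, 1.4]
clock: 5.28
position: [0.5373, -0.0783, 0.1271]
ft_force: [-12.2, 1.7, 3.1]
clock: 5.45
position: [0.5415, -0.0787, 0.1271]
ft_force: [-10.8, 1.3, -1.2]
```

```bash
for i in 1 2 3; do python3 -m creep '[[[-2,0,0],0],[[-3,0,0],0]]'| grep -E "clock|pos|ft"; done
```

```text
clock: 5.62
position: [0.5448, -0.079, 0.127]
ft_force: [-7.0, 2.1, -1.9]
clock: 5.78
position: [0.5487, -0.0794, 0.1274]
ft_force: [-1.7, 3.8, -2.2]
clock: 5.95
position: [0.5504, -0.0796, 0.1272]
ft_force: [-15.6, 4.9, 6.4]
```

```bash
python3 -m creep '[[[6,0,0],0],[[20,0,0],0],[[34,0,0],0],[[48,0,0],0],[[60,0,0],0]]'| grep -E "clock|pos|ft"
python3 -m creep '[[[14,0,0],0],[[20,0,0],0],[[20,0,0],0],[[20,0,0],0],[[20,0,0],0]]'| grep -E "clock|pos|ft"
python3 - <<'E'
from h import *
c=snap('top','pics/top2.png');s=snap('side','pics/side2.png')
a=c['pixels'][180:300,225:385,::-1];b=s['pixels'][205:345,240:380,::-1]
cv2.imwrite('pics/c2.png',np.hstack([cv2.resize(a,(440,330),interpolation=3),cv2.resize(b,(330,330),interpolation=3)]))
E
```

```text
clock: 6.37
position: [0.4926, -0.0712, 0.1283]
ft_force: [0.1, 0.2, 1.1]
clock: 6.78
position: [0.4738, -0.068, 0.1282]
ft_force: [-0.0, -0.1, -1.3]
```

View pics/c2.png

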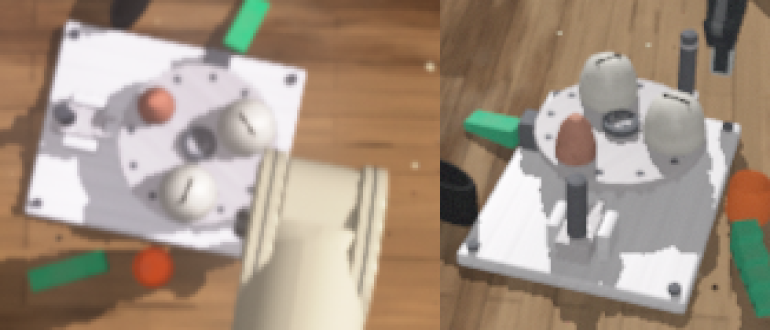

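```bash
python3 -m creep '[[[-4,0,0],0],[[-7,0,0],0],[[-10,0,0],0],[[-13,0,0],0],[[-16,0,0],0]]'| grep -E "clock|pos|ft"
for i in 1 2 3 4 5 6; do python3 -m creep '[[[-2,0,0],0],[[-4,0,0],0]]'| grep -E "clock|pos|ft"; done
```

```text
clock: 7.3
position: [0.4888, -0.0706, 0.1277]
ft_force: [-1.3, 0.2, -0.1]
clock: 7.47
position: [0.4927, -0.0711, 0.1278]
ft_force: [-0.8, 0.5, 0.0]
clock: 7.63
position: [0.4966, -0.0717, 0.1278]
ft_force: [-0.7, 0.2, 0.4]
clock: 7.8
position: [0.5007, -0.0722, 0.1279]
ft_force: [-1.7, -0.9, 0.2]
clock: 7.97
position: [0.5043, -0.0728, 0.1278]
ft_force: [-2.5, 1.2, 1.7]
clock: 8.13
position: [0.5083, -0.0735, 0.1278]
ft_force: [-2.9, 1.0, 1.1]
clock: 8.3
position: [0.5123, -0.0742, 0.1278]
ft_force: [-2.9, -0.3, 0.4]
```

```bash
for i in 1 2 3 4 5 6 ; do python3 -m creep '[[[-2,0,0],0],[[-4,0,0],0]]'| grep -E "pos|ft"; done
```

```text
position: [0.5162, -0.075, 0.1277]
ft_force: [-5.0, -1.3, -0.3]
position: [0.5196, -0.0757, 0.1276]
ft_force: [-8.7, 0.3, 3.1]
position: [0.5232, -0.0764, 0.1275]
ft_force: [-9.3, -1.9, 2.1]
position: [0.527, -0.0771, 0.1274]
ft_force: [-9.5, -1.6, 2.0]
position: [0.5308, -0.0776, 0.1273]
ft_force: [-10.1, -0.7, 2.0]
position: [0.5345, -0.0781, 0.1272]
ft_force: [-11.4, 0.8, 2.8]
```

```bash
for i in 1 2 3; do python3 -m creep '[[[-1.5,0,0],0],[[-3,0,0],0]]'| grep -E "pos|ft"; done;  python3 -m creep '[[[-1,0,0],0]]'| grep -E "pos|ft";  python3 -m creep '[[[-1,0,0],0]]'| grep -E "pos|ft"
```

```text
position: [0.5374, -0.0783, 0.1271]
ft_force: [-11.3, 2.5, 2.2]
position: [0.5402, -0.0785, 0.127]
ft_force: [-7.6, 2.4, 0.6]
position: [0.5436, -0.0789, 0.127]
ft_force: [-8.5, 2.0, -0.6]
position: [0.5448, -0.0791, 0.127]
ft_force: [-6.3, 1.8, -0.7]
position: [0.5461, -0.0792, 0.1272]
ft_force: [-3.7, 2.6, -1.6]
```

```bash
python3 -m creep '[[[-1,0,0],0]]'| grep -E "pos|ft";  python3 -m creep '[[[-1,0,0],0]]'| grep -E "pos|ft"
```

```text
position: [0.5476, -0.0792, 0.1274]
ft_force: [-2.6, 2.4, -1.9]
position: [0.5488, -0.0794, 0.1276]
ft_force: [-3.2, 3.0, -1.0]
```

```bash
cat >> h.py <<'E'
def cone():
    c=camera('top');p=c['pixels'][195:265,240:330].astype(int)
    m=(p[...,0]-p[...,1]>40)&(p[...,0]-p[...,2]>40)
    v,u=np.nonzero(m);u=u.mean()+240;v=v.mean()+195
    d=world(c,u,v,.08)[:2]-np.array([.5645,.029]);a=np.degrees(np.arctan2(d[1],d[0]))-90+9.45
    return m.sum(),u,v,np.linalg.norm(d),a
E
python3 -c "
from h import *
print(cone())"
```

```text
(np.int64(112), np.float64(275.64285714285717), np.float64(221.50892857142858), np.float64(0.06312943126637718), np.float64(-14.633218468094345))
```

```bash
python3 -m creep '[[[0,0,0],0],[[0,0,0],0]]'| grep -E "pos|ft";python3 -c "
from h import *
print(cone())"
```

```text
position: [0.549, -0.0797, 0.1279]
ft_force: [-3.6, 3.8, -0.3]
(np.int64(114), np.float64(275.4473684210526), np.float64(223.60526315789474), np.float64(0.06137200647967788), np.float64(-9.681788243038344))
```

```bash
python3 -m creep '[[[0,0,0],0],[[0,0,0],0],[[0,0,0],0]]'| grep -E "pos|ft";python3 -c "
from h import *
print(cone())
c=snap('top','pics/top3.png')
cv2.imwrite('pics/c3.png',cv2.resize(c['pixels'][180:300,225:385,::-1],(800,600),interpolation=3))"
```

```text
position: [0.5489, -0.0801, 0.1281]
ft_force: [-5.0, 3.0, 2.0]
(np.int64(116), np.float64(275.12931034482756), np.float64(225.67241379310346), np.float64(0.060434673751857), np.float64(-4.472672205265869))
```

View pics/c3.png

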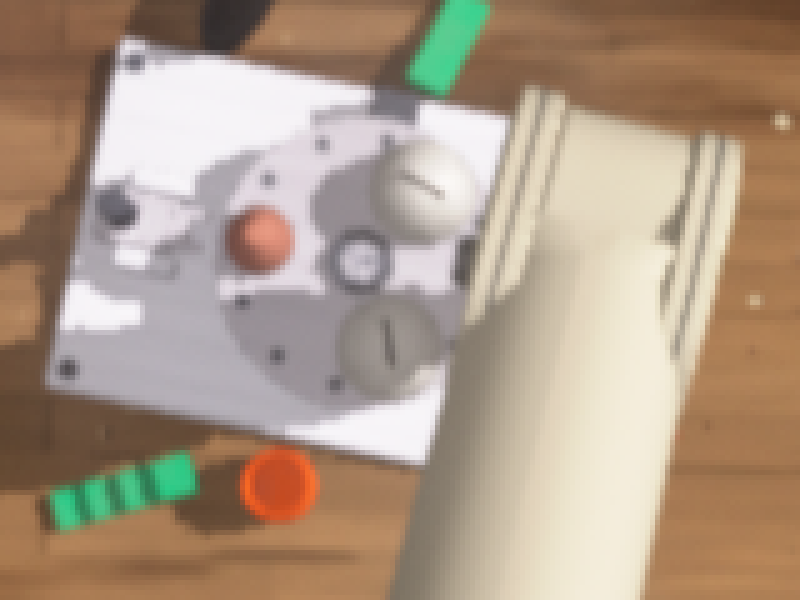

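```bash
python3 -m creep '[[[6,0,0],0],[[20,0,0],0],[[34,0,0],0],[[48,0,0],0],[[60,0,0],0]]'| grep -E "clock|pos|ft"
python3 -m creep '[[[14,0,0],0],[[18,0,0],0],[[18,0,-30],0],[[18,0,-65],0],[[18,0,-100],0]]'| grep -E "clock|pos|ft"
python3 -m creep '[[[0,0,0],0],[[0,0,0],0],[[0,0,0],0]]'| grep -E "clock|pos|ft"
python3 - <<'E'
from h import *
print(cone())
c=snap('top','pics/top4.png');s=snap('side','pics/side4.png')
a=c['pixels'][180:300,225:385,::-1];b=s['pixels'][205:345,240:380,::-1]
cv2.imwrite('pics/c4.png',np.hstack([cv2.resize(a,(440,330),interpolation=3),cv2.resize(b,(330,330),interpolation=3)]))
E
```

```text
clock: 11.17
position: [0.4892, -0.071, 0.1283]
ft_force: [-0.5, 0.4, 0.5]
clock: 11.58
position: [0.4718, -0.0683, 0.2293]
ft_force: [1.2, 0.4, -0.6]
clock: 11.83
position: [0.472, -0.0679, 0.2278]
ft_force: [-0.4, -0.5, -1.0]
(np.int64(151), np.float64(268.1920529801325), np.float64(235.03973509933775), np.float64(0.07713933508774096), np.float64(17.67664788586175))
```

View pics/c4.png

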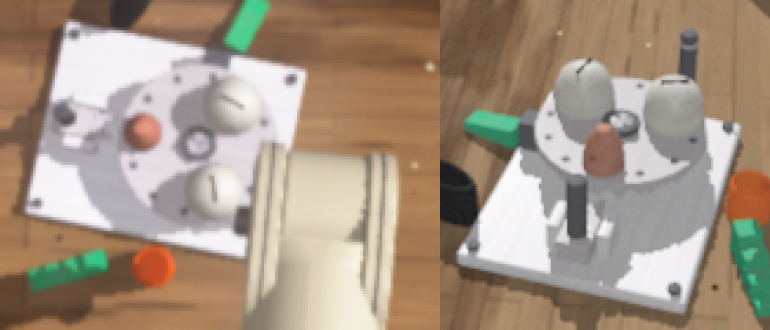

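```bash
python3 -m creep '[[[-8,34,-10],0],[[-17,68,-20],0],[[-26,102,-20],0],[[-35,136,-20],0],[[-44,170,-20],0]]'| grep -E "clock|pos|ft"
python3 -m creep '[[[-9,34,0],0],[[-18,68,0],0],[[-27,100,0],0],[[-36,126,0],0],[[-36,126,0],0]]'| grep -E "clock|pos|ft"
python3 -m creep '[[[0,0,0],0],[[0,0,0],0]]'| grep -E "clock|pos|ft"
```

```text
clock: 12.4
position: [0.5423, 0.0948, 0.247]
ft_force: [0.4, -0.8, 0.9]
clock: 12.82
position: [0.5974, 0.2184, 0.2455]
ft_force: [0.8, 0.9, -0.8]
clock: 12.98
position: [0.5972, 0.2112, 0.2467]
ft_force: [-1.1, -0.2, -0.8]
```

```bash
python3 -m creep '[[[0,0,35],0],[[0,0,70],0],[[0,0,105],0],[[0,0,120],0],[[0,0,120],0]]'| grep -E "clock|pos|ft"
python3 -m creep '[[[0,-6,0],0],[[0,-12,0],0],[[0,-16,0],0],[[0,-20,0],0],[[0,-20,0],0]]'| grep -E "clock|pos|ft"
for i in 1 2 3 4; do python3 -m creep '[[[0,-2,0],0],[[0,-4,0],0]]'| grep -E "pos|ft"; done
```

```text
clock: 13.4
position: [0.595, 0.2098, 0.1236]
ft_force: [-0.9, -0.6, 1.0]
clock: 13.82
position: [0.595, 0.1917, 0.1296]
ft_force: [-0.1, 0.2, 2.7]
position: [0.5945, 0.1897, 0.1294]
ft_force: [3.2, 4.7, 5.7]
position: [0.5939, 0.186, 0.1294]
ft_force: [2.6, 5.6, 5.9]
position: [0.5932, 0.182, 0.1294]
ft_force: [1.8, 4.3, 6.4]
position: [0.5925, 0.1782, 0.1294]
ft_force: [1.0, 5.0, 6.8]
```

```bash
for i in 1 2 3; do python3 -m creep '[[[0,-1,0],0],[[0,-1.5,0],0]]'| grep -E "pos|ft"; done
```

```text
position: [0.5922, 0.1765, 0.1294]
ft_force: [0.5, 5.3, 7.1]
position: [0.592, 0.1752, 0.1294]
ft_force: [0.1, 5.0, 6.6]
position: [0.5917, 0.1737, 0.1293]
ft_force: [0.4, 4.8, 7.4]
```

```bash
python3 -m creep '[[[0,-1,0],0]]'| grep -E "pos|ft"; python3 -m creep '[[[0,-1,0],0]]'| grep -E "pos|ft"; python3 -m creep '[[[0,0,0],0]]'| grep -E "pos|ft"
```

```text
position: [0.5916, 0.1732, 0.1294]
ft_force: [0.9, 8.2, 6.7]
position: [0.5915, 0.173, 0.1295]
ft_force: [2.0, 11.9, 5.0]
position: [0.5915, 0.1731, 0.1295]
ft_force: [2.1, 7.8, 6.0]
```

```bash
python3 -m creep '[[[0,-1,0],0],[[0,-1,0],0]]'| grep -E "pos|ft"; python3 -m creep '[[[0,6,0],0],[[0,16,0],0],[[0,30,0],0],[[0,40,0],0],[[0,45,0],0]]'| grep -E "pos|ft"
python3 -m creep '[[[0,0,-30],0],[[0,0,-60],0],[[0,0,-90],0],[[0,0,-120],0],[[0,25,-130],0]]'| grep -E "pos|ft"
python3 -m creep '[[[0,40,0],0],[[0,80,0],0],[[0,80,0],0],[[0,80,0],0]]'| grep -E "pos|ft"
python3 - <<'E'
from h import *
c=snap('top','pics/top5.png');s=snap('side','pics/side5.png')
a=c['pixels'][180:300,225:385,::-1];b=s['pixels'][205:345,240:380,::-1]
cv2.imwrite('pics/c5.png',np.hstack([cv2.resize(a,(440,330),interpolation=3),cv2.resize(b,(330,330),interpolation=3)]))
E
```

```text
position: [0.5914, 0.1729, 0.1296]
ft_force: [2.7, 10.4, 6.3]
position: [0.5972, 0.2162, 0.1274]
ft_force: [-0.5, 0.8, -0.0]
position: [0.6038, 0.2334, 0.2633]
ft_force: [2.0, -0.4, 0.6]
position: [0.613, 0.3207, 0.2566]
ft_force: [-0.1, -1.4, -0.8]
```

View pics/c5.png

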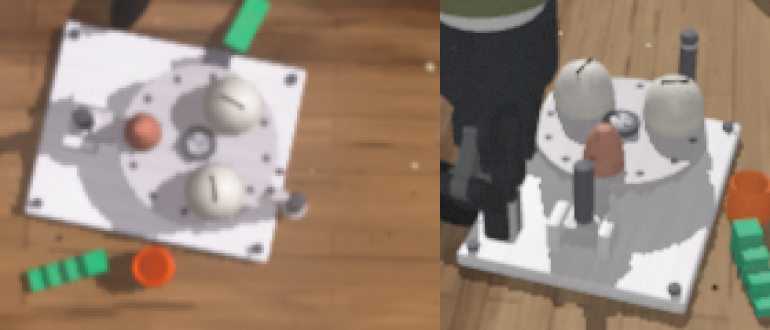

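The picture shows the cone (142,131) in line with the bolt post. The bolt post has moved in to (83,119) and the lever post is back at rest at (295,203).

```bash
python3 -c "
from workcell import manip
print(manip.hand_in())"
```

```text
the job is handed in; nothing more can be done
None
```

The job is handed in, with no verdict returned: two lever clicks brought the cone to the lock bolt, the bolt was pushed about 19 mm until it stopped, and the lever is back at rest; the highest force I read was about 17 N, at the end of the first click, where the lever may have touched its stop.

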